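# Transfer a sample carrier over the rail stop into a sprung nest

## Task

Take the twin-vial sample carrier off the short waiting rail, lifting it over the rail's end stop, and hang it on the longer test rail. There push it against the spring buffer, lower it behind the low lip so that it sits fully down, level and held between lip and buffer, and let go. Do it gently: do not bang or force it onto the test rail, never run the buffer to the end of its travel, and leave the two bottles and the meter alone.

Things in the scene. Friction and masses are not known exactly. Their poses are not given: they have to be found in the camera images.
- carrier: Loose steel saddle carrier with two capped amber vials, one each side of the rail; 0.3 to 0.55 kg. Origin: middle of the underside of its bridge, which rides on the rail top; y along the rail, z up. Bridge 22 (x) by 50 (y) by 10 mm high. Two legs 50 mm long straddle the rail with a 14 mm gap (3 mm play each side) and reach 65 mm down; vial trays reach 69 mm down and 53 mm out in x.
- carrier_grip (a point): Point to grip on the carrier, 56 mm above its origin: a metal block 24 (x) by 22 (y) mm, from 10 to 74 mm above the origin. Taken here from above, fingers closing along y, the fingertips clear stops and buffer. The bridge's end faces, at y +25 and -25 mm, are what meets buffer and lip.
- rail_a: Waiting rail, fixed: flat steel bar 8 mm thick (x), 180 mm long (y), on two posts over a foot plate 70 mm wide. Origin at table level under its middle; rail top at z = 130 mm. At each end an end stop 8 mm long and 8 mm thick stands 15 mm above the rail top. May stand left or right of the test rail. The carrier starts hanging on it.
- rail_b: Test rail, fixed: same section, height and end stops, 240 mm long (y -120 to +120 mm). Origin at table level under its middle, rail top at z = 130 mm. A nest (lip, pocket, spring buffer, in this order towards +y) is clamped on its top. The nest's place along the rail is not measured and differs each time: find it by touch or camera.
- bare_part (a point): On the test rail's top, 76 mm to -y of its middle: bare rail, always free from y = -112 mm to the lip, at least 77 mm. Room to set the carrier down first.
- nest_zone (a point): On the test rail's top, 33 mm to +y of its middle, only a rough mark. Nest, from the lip's entry face (anywhere from y = -35 to +5 mm on the rail) towards +y: lip 8 mm long, its top 11 mm above the rail top; pocket 40 mm long, floor 3 mm above the rail top (seated carrier origin at z = 133 mm); then the buffer pad; black housing 26 mm wide, 70 to 95 mm past the entry face, 28 mm high.
- buffer (a joint): Spring buffer, m: 0 = out, grows as pushed to +y of the test rail; hard end at 0.015. Pad 22 mm wide, 4 to 26 mm above the rail top. About 1.4 N at first plus 0.45 N per mm: 5.9 N at 10 mm, 8.1 N at 15 mm. The 50 mm carrier, raised above the lip, must push it in over 10 mm before it fits down behind the lip; seated, it stays about 10 mm in.
- bottle_l: Loose amber beer bottle on the left (+y) side, 60 mm across, 190 mm tall, origin under its middle. Leave alone.
- bottle_r: The same kind of bottle on the right (-y) side. Leave alone.
- meter: Fixed grey and black bench meter with a sloping display, 130 by 170 mm, about 85 mm tall, origin under its middle. Leave alone.
Not all that is in view belongs to the job. What is shaped like the carrier but yellow is not meant.

How it is judged:
By the outcome, as a careful person would: the job done as asked, in the order asked, and still so for the second after the job is handed in, with the robot touching nothing.
It also fails if it takes over 58 s, if anything falls off the work surface, if the arm or the gripper's body presses on something with over 40 N, if the wrist force passes 120 N, or if a joint passes its speed limit or range.

## Robot

A 6-joint arm with a two-finger parallel gripper is mounted at the origin on the work surface. World frame = base frame: x ahead of the robot, y to its left, z up, the work surface at z = 0. Lengths are in m, angles in rad, forces in N, time in s.
With the tool pointing down it reaches from about 0.375 to 0.9 m from the base axis. Payload 3.1 kg.
Tool frame: the origin (TCP) lies on the centre line of the jaws, within the pads' length; the fingertips stand robot.tip_reach ahead of it and the grasp point (between the pads) lies 8 mm behind it (robot.tip_reach is the distance from the TCP to the fingertips, in m); z points along the fingers, y is the line along which they close (so a half turn about z gives the same grasp; the last joint's range is limited). The gripper opens to 87 mm and grips with 3 to 60 N. Pads are 19 mm wide; open, the fingers measure 117 mm over their backs; the gripper's body (75 mm by 190 mm) begins 51 mm behind the grasp point.
Start: joints at [-1.419, 0.527, 1.433, -0, 1.181, -0.178], TCP at [0.203, -0.591, 0.234] pointing down, gripper open.
Joint ranges: [-3.08, 3.08], [-0.75, 2.2], [0.22, 2.44], [-1.43, 4.57], [0, 2.65], [-2.85, 2.85]. Speed limits (rad/s): [2.79, 2.79, 3.14, 3.14, 3.14, 3.14].

## Interface

Orientations are given as a unit quaternion [x, y, z, w].
In Python, from rig import robot gives the robot as it stands.
- The arm moves only by the tool jog_arm, never from a script. Its argument "motion" is one flat list of numbers, 7 for each row, row after row: the shift along the tool's x, y, z scaled (see below), then the turn, a rotation vector about the tool's x, y, z scaled (see below), then the gripper's target within -1 to 1 (shut at 1, half-way at 0, fully open at -1). In form: [x, y, z, rx, ry, rz, hand, x, y, z, rx, ry, rz, hand, ...]. A call has 1 to 12 rows; each row shifts and turns the commanded pose from where the row before left it, along the tool's axes as they then stand; what a row does not reach is not made up. The controller multiplies each number of a shift by 4 cm and each number of a turn by 4 degrees. A row lasts 1/8 s, in which the tool goes at most 62.5 mm and 10.7 degrees, less where a joint would pass 70% of its speed; a pose out of reach is approached as far as the arm can. A call with a number of a shift or a turn outside -1 to 1 is refused whole. A call with a gripper value outside its range is refused whole. The fingers move at their own pace and stop on an object; "grip_force" is the grip in N (left out, the last holds). Time passes only in rows, so rows that do not move let the fingers close. It gives the time, the measured TCP pose, the force, the opening and the grip force at its end, in the units of the state.
- robot.get_obs(): the state, without advancing time (a new reading comes with each control period).
- robot.camera(name): name is "scene" or "top" or "wrist"; returns the picture (384x512x3 uint8, blue, green, red); there is no depth.
- robot.calibration(name): a dict with "fx", "fy", "cx", "cy" (pixels), "dist_coeffs" ([k1, k2, p1, p2, k3] as OpenCV has them; the pictures are not rectified), "R" (3x3) and "t" (3): a world point X has camera coordinates R X + t; the wrist camera has in their place "T_tool_cam" (4x4, takes a point from camera to tool coordinates, whose origin is the TCP and whose axes are the flange's). Camera axes: x right, y down, z forward; pixel columns grow to the right and rows downward; lengths in m; the calibration is good to about 2 mm. A picture is of the moment at which its call begins: read the wrist's pose just before it. calibration takes no time and is no camera call.
- robot.hand_in(): hands the job in; it is judged then, once.
The state is a dict: "time": time; "q": joint angles; "joint_velocities": joint speeds; "joint_torque": joint torques, N m; "position": TCP position; "tool_rot": TCP orientation; "ft_force": force on the tool from outside, world axes, zero at the start; "moment": the same for the moment, N m; "grip_width": finger opening in m; "grip_force": force on a finger pad.
Only numpy, scipy, OpenCV 4.12 (cv2) and the standard library are available. Lean on these libraries where they do the work, as an engineer would, in place of code of your own. Each camera call takes 0.05 s, during which the arm holds its last target. There are 200 camera calls.

## Working session

There is one attempt and no reset: what is moved stays moved. The work goes in short steps, Python scripts to look and compute and a tool call to move; the robot and the scene stay as the last step left them, time stands still between calls to the robot, and variables do not carry over. Pictures are saved under pics/ and viewed, at most 10 in all, crops included, and the job is handed in when it is done.

Besides the shell and the picture viewer there is one more tool, called after ">>>" as name(argument=value, ...) on one line, values as JSON. jog_arm: Moves the arm, as the interface text tells. Shifts and turns lie within -1 to 1; 1 stands for 4 cm of shift or 4 degrees of turn. Its arguments: {"type":"object","properties":{"motion":{"type":"array","items":{"type":"number"}},"grip_force":{"type":"number"}},"required":["motion"]}

```bash
mkdir -p pics; ls; python3 - <<'E'
from rig import robot
import cv2,numpy as np
o=robot.get_obs();print(o['time'],o['position'],o['tool_rot'],robot.tip_reach,o['ft_force'],o['grip_width'])
for n in('scene','top'):
    cv2.imwrite(f'pics/{n}0.png',robot.camera(n))
    c=robot.calibration(n);R=np.array(c['R']);print(n,c['fx'],c['dist_coeffs'],-R.T@np.array(c['t']),R.round(3).tolist())
print(robot.calibration('wrist'))
E
```

```text
pics
0.0 [ 0.20290793 -0.59039907  0.23257731] [ 9.86354935e-01  1.64629218e-01  6.12082016e-06 -1.07842662e-03] 0.011 [-0.13031898 -0.33318322 -0.45641918] 0.08733208574913146
scene 424.74364850670867 [-0.10309252  0.          0.          0.          0.        ] [ 1.24958619 -0.05342737  1.07242031] [[0.069, 0.998, -0.005], [0.771, -0.056, -0.634], [-0.633, 0.04, -0.773]]
top 365.2164620371417 [-0.11051039  0.          0.          0.          0.        ] [ 3.10380144e-01 -2.40039652e-04  1.42638505e+00] [[0.011, -1.0, -0.011], [-0.989, -0.01, -0.149], [0.149, 0.013, -0.989]]
{'fx': 326.21852839474514, 'fy': 326.21852839474514, 'cx': 250.76230419981653, 'cy': 193.94806571683682, 'dist_coeffs': array([-0.01908607,  0.        ,  0.        ,  0.        ,  0.        ]), 'T_tool_cam': array([[ 3.44624222e-04, -9.60268181e-01, -2.79078666e-01,
         7.76087977e-02],
       [ 9.99999807e-01,  1.86899821e-04,  5.91769363e-04,
        -5.38510439e-04],
       [-5.16097537e-04, -2.79078816e-01,  9.60268061e-01,
        -1.50878396e-01],
       [ 0.00000000e+00,  0.00000000e+00,  0.00000000e+00,
         1.00000000e+00]])}
```

View pics/top0.png

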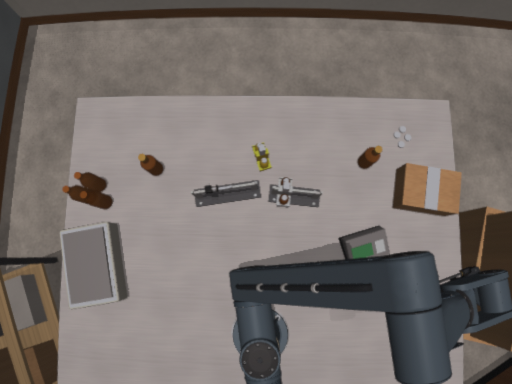

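View pics/scene0.png

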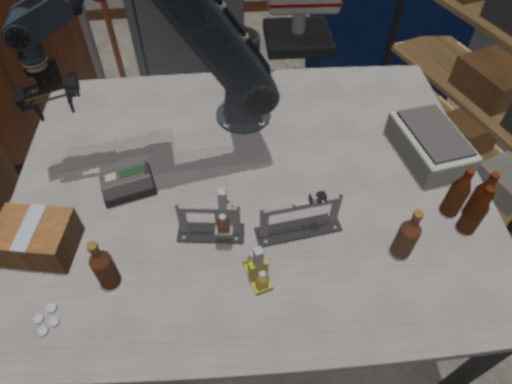

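The top view shows two candidates shaped like the carrier: a silver one at (285,192) hanging on the short rail (270–320,195), and a yellow one at (262,157) standing on the table. The silver one fits because it is steel and on the waiting rail. The longer test rail is at (195–260,193), with its black buffer near (211,190). An enlarged crop will confirm this.

```bash
python3 - <<'E'
import cv2,numpy as np
a=cv2.imread('pics/top0.png')[140:215,185:330];a=cv2.resize(a,None,fx=5,fy=5,interpolation=cv2.INTER_CUBIC)
b=cv2.imread('pics/scene0.png')[180:250,170:350];b=cv2.resize(b,(725,282),interpolation=cv2.INTER_CUBIC)
a=cv2.resize(a,(600,310));b=cv2.resize(b,(725,282))
o=np.zeros((595,800,3),np.uint8);o[:310,:600]=a;o[312:594,:725]=b
cv2.imwrite('pics/crop1.png',o)
E
```

```text
(no output)
```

View pics/crop1.png

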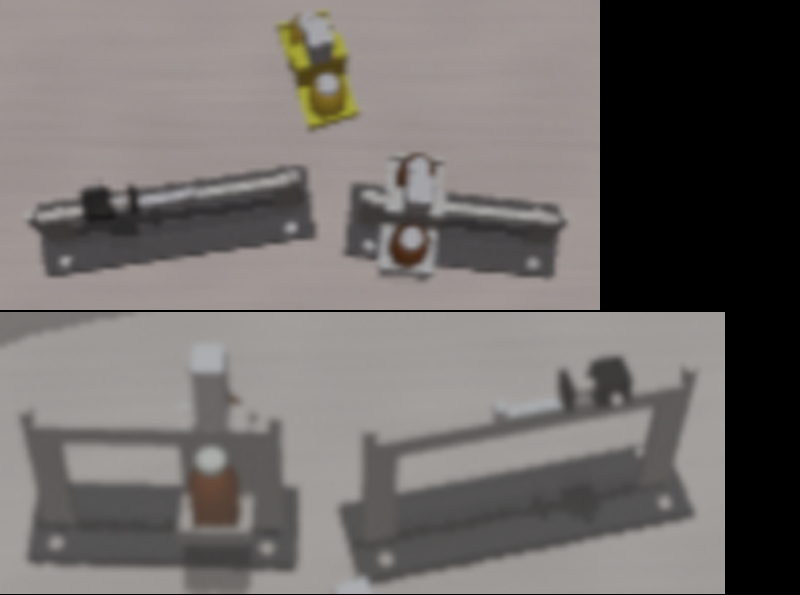

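The crop confirms it: the silver carrier has its block at crop (418,180). On the left test rail the pad is at crop (132,200) and the housing at (96,205), so the rail's +y points to world +y (left). Next I triangulate.

```bash
cat > h.py <<'E'
from rig import robot
import cv2,numpy as np
def ray(n,uv,o=None):
    c=robot.calibration(n);K=np.array([[c['fx'],0,c['cx']],[0,c['fy'],c['cy']],[0,0,1]])
    p=cv2.undistortPoints(np.array([[uv]],float),K,np.array(c['dist_coeffs']))[0,0];d=np.array([*p,1])
    if n=='wrist':
        from scipy.spatial.transform import Rotation as Ro
        Rt=Ro.from_quat(o['tool_rot']).as_matrix();T=np.array(c['T_tool_cam'])
        return Rt@T[:3,3]+np.array(o['position']),Rt@T[:3,:3]@d
    R=np.array(c['R']);return -R.T@np.array(c['t']),R.T@d
def plane(n,uv,z,o=None):
    p,d=ray(n,uv,o);return p+d*(z-p[2])/d[2]
def tri(r1,r2):
    (p,d),(q,e)=r1,r2;A=np.c_[d,-e];s=np.linalg.lstsq(A,q-p,rcond=None)[0]
    a=p+d*s[0];b=q+e*s[1];return (a+b)/2,np.linalg.norm(a-b)
E
python3 - <<'E'
from h import *
T=lambda x,y:(185+x/4.138-.4,140+y/4.133-.4)
S=lambda x,y:(170+x/4.028-.4,180+(y-312)/4.03-.4)
P={'b+':(T(35,216),S(690,375)),'b-':(T(298,175),S(370,435)),'a+':(T(366,196),S(275,422)),'a-':(T(563,217),S(27,415)),'grip':(T(421,172),S(208,347))}
z={'grip':.204}
for k,(t,s) in P.items():
    zz=z.get(k,.145)
    print(k,*[np.round(v,4) for v in (plane('top',t,zz),plane('scene',s,zz),*tri(ray('top',t),ray('scene',s)))])
E
```

```text
b+ [0.5188 0.2449 0.145 ] [0.5268 0.2475 0.145 ] [0.5205 0.2483 0.1368] 0.0036
b- [0.5568 0.0181 0.145 ] [0.5623 0.0205 0.145 ] [0.558  0.0196 0.1394] 0.0028
a+ [ 0.539  -0.0407  0.145 ] [ 0.5466 -0.0429  0.145 ] [ 0.5404 -0.0419  0.1367] 0.0019
a- [ 0.5223 -0.2103  0.145 ] [ 0.5285 -0.212   0.145 ] [ 0.5235 -0.2123  0.1383] 0.0017
grip [ 0.549 -0.084  0.204] [ 0.5263 -0.0845  0.204 ] [ 0.5447 -0.0831  0.226 ] 0.0013
```

>>> jog_arm(motion=[0,0,-0.6,0,0,0.945,-1,0,0,-0.6,0,0,0.945,-1,0,0,-0.6,0,0,0.945,-1,0,0,-0.6,0,0,0.945,-1,0,0,-0.6,0,0,0.945,-1,0.5,-0.95,0,0,0,0,-1,0.5,-0.95,0,0,0,0,-1,0.5,-0.95,0,0,0,0,-1,0.5,-0.95,0,0,0,0,-1,0.5,-0.95,0,0,0,0,-1,0.5,-0.95,0,0,0,0,-1,0.5,-0.95,0,0,0,0,-1])

```text
time: 1.6
position: [0.3431, -0.3234, 0.3532]
tool_rot: [1.0, 0.0, -0.0, -0.0]
ft_force: [-0.3, -0.7, 0.0]
grip_width: 0.0871
grip_force: 0.0
```

>>> jog_arm(motion=[0.5,-0.95,0,0,0,0,-1,0.5,-0.95,0,0,0,0,-1,0.5,-0.95,0,0,0,0,-1,0.5,-0.95,0,0,0,0,-1,0.5,-0.95,0,0,0,0,-1,0.5,-0.95,0,0,0,0,-1,0.5,-0.95,0,0,0,0,-1,0.5,-0.95,0,0,0,0,-1,0.5,-0.95,0,0,0,0,-1,0,0,0,0,0,0,-1,0,0,0,0,0,0,-1])

```text
time: 2.98
position: [0.5219, 0.017, 0.3531]
tool_rot: [1.0, 0.001, -0.001, 0.0]
ft_force: [0.1, 0.3, -0.4]
grip_width: 0.0871
grip_force: 0.0
```

```bash
python3 - <<'E'
from h import *
import pickle
o=robot.get_obs();im=robot.camera('wrist');pickle.dump(o,open('o1.pkl','wb'));cv2.imwrite('pics/w1.png',im)
print(o['time'],o['position'],o['tool_rot'],o['ft_force'])
cv2.imwrite('pics/w1b.png',cv2.resize(im,(800,600),interpolation=cv2.INTER_CUBIC))
E
```

```text
2.975 [0.52186202 0.01697982 0.35307008] [ 9.99999414e-01  7.11032841e-04 -7.80341104e-04  2.40759603e-04] [ 0.0738589   0.27018603 -0.39188403]
```

View pics/w1b.png

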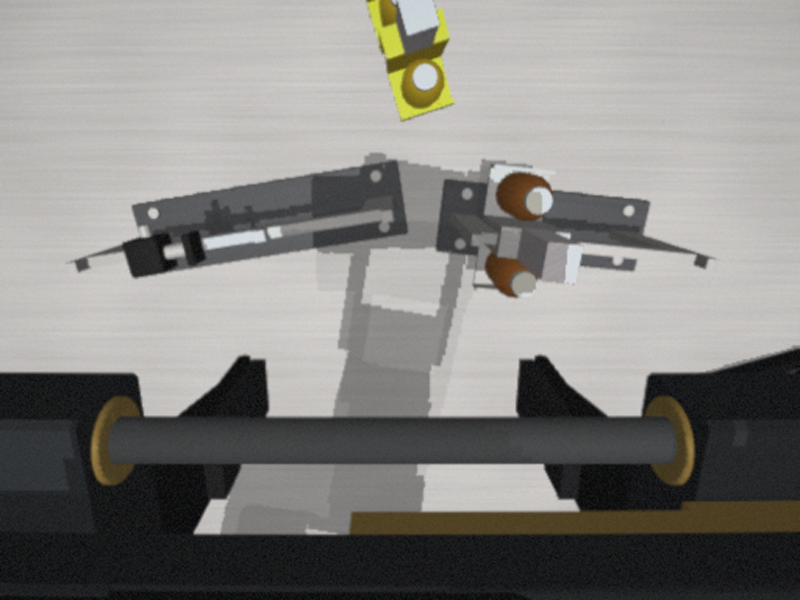

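The wrist view shows the test rail's stops at (83,264) and (388,215), the housing at (147,256), the pad at (194,248), the pocket floor from 203 to 265, and the lip at about (273,233). The carrier block's top is at about (565,260), and rail A's outer stop is at (703,262). I'll cast these and then take a closer look from above the carrier.

```bash
python3 - <<'E'
from h import *
import pickle
o=pickle.load(open('o1.pkl','rb'))
for k,u,v,z in [('b+',83,263,.145),('b-',388,215,.145),('a-',703,261,.145),('grip',567,260,.204),('lip_in',266,234,.141),('lip_out',282,231,.141),('floor_end',204,243,.133),('pad_face',204,235,.156),('hous_out',125,243,.158),('hous_in',165,238,.158)]:
    print(k,plane('wrist',(u/1.5625-.2,v/1.5625-.2),z,o).round(4))
im=cv2.imread('pics/w1.png')
a=cv2.resize(im[85:195,35:275],(720,330),interpolation=cv2.INTER_CUBIC);b=cv2.resize(im[85:195,275:475],(480,264),interpolation=cv2.INTER_CUBIC)
c=np.zeros((596,720,3),np.uint8);c[:330]=a;c[332:,:480]=b;cv2.imwrite('pics/c2.png',c)
E
```

```text
b+ [0.5246 0.2406 0.145 ]
b- [0.5589 0.0205 0.145 ]
a- [ 0.5268 -0.2068  0.145 ]
grip [ 0.5391 -0.0872  0.204 ]
lip_in [0.5449 0.1076 0.141 ]
lip_out [0.5471 0.0961 0.141 ]
floor_end [0.5371 0.1557 0.133 ]
pad_face [0.5465 0.1466 0.156 ]
hous_out [0.5413 0.201  0.158 ]
hous_in [0.5448 0.1729 0.158 ]
```

View pics/c2.png

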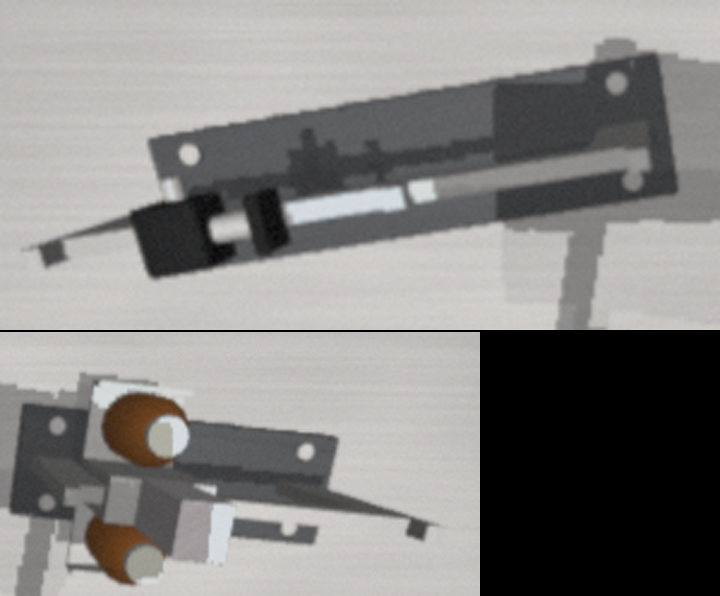

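The crop shows the dark squares are the stops' inner faces, so their tops lie just outside them, at crop (31,257) and (437,530). The block's top is at (207,533) and the foot-plate edges are clear. I'll compute the yaws from the plate edges and refine the points.

```bash
python3 - <<'E'
from h import *
import pickle
o=pickle.load(open('o1.pkl','rb'))
A=lambda x,y:(35+x/3-.3,85+y/3-.3)
B=lambda x,y:(275+x/2.4-.3,85+(y-332)/2.4-.3)
W=lambda p,z:plane('wrist',p,z,o)
def yaw(p,q):d=p-q;return np.degrees(np.arctan2(-d[0],d[1]))
p,q=W(A(150,140),.006),W(A(655,55),.006);print('plate b yaw',yaw(p,q),np.linalg.norm(p-q))
p,q=W(B(22,403),.006),W(B(337,437),.006);print('plate a yaw',yaw(p,q),np.linalg.norm(p-q))
bp,bm=W(A(31,256),.145),W(A(640,161),.145);print('b stops',bp,bm,'mid',(bp+bm)/2,yaw(bp,bm),np.linalg.norm(bp-bm))
print('a-',W(B(437,530),.145),'grip',W(B(207,533),.204),'block edge',yaw(W(B(180,502),.204),W(B(233,505),.204)),yaw(W(B(177,557),.204),W(B(222,563),.204)))
for k,pt,z in [('lip in',A(408,190),.141),('lip out',A(435,186),.141),('lip base',A(438,190),.130),('padface top',A(280,185),.156),('padface bottom',A(288,220),.134)]:
    x=W(pt,z);m=(bp+bm)/2;d=(bp-bm)/np.linalg.norm(bp-bm);print(k,x.round(4),'s',((x-m)[:2]@d[:2]).round(4))
E
```

```text
plate b yaw 9.190255455620122 0.2578287077798542
plate a yaw -5.723256340753802 0.2001061614826819
b stops [0.52244828 0.24998536 0.145     ] [0.55788431 0.02057401 0.145     ] mid [0.5401663  0.13527968 0.145     ] 8.780797542755176 0.23213202331434088
a- [ 0.52644125 -0.21495012  0.145     ] grip [ 0.53696993 -0.08580766  0.204     ] block edge -3.0557268187299287 -7.561062179426805
lip in [0.5466 0.1068 0.141 ] s -0.0291
lip out [0.5481 0.0967 0.141 ] s -0.0394
lip base [0.5451 0.098  0.13  ] s -0.0376
padface top [0.5506 0.1487 0.156 ] s 0.0117
padface bottom [0.5341 0.1553 0.134 ] s 0.0207
```

>>> jog_arm(motion=[0,0,0.2,0,0,0.7,-1,0,0,0.2,0,0,0.7,-1,0.16,0.63,0.3,0,0,0,-1,0.16,0.63,0.3,0,0,0,-1,0.16,0.63,0.3,0,0,0,-1,0.16,0.63,0.3,0,0,0,-1,0,0,0,0,0,0,-1,0,0,0,0,0,0,-1])

```text
time: 4.03
position: [0.5377, -0.0859, 0.2898]
tool_rot: [0.999, -0.049, -0.0, -0.0]
ft_force: [0.6, 0.8, -0.2]
grip_width: 0.0871
grip_force: 0.0
```

```bash
python3 - <<'E'
from h import *
import pickle
o=robot.get_obs();im=robot.camera('wrist');pickle.dump(o,open('o2.pkl','wb'));cv2.imwrite('pics/w2.png',im)
print(o['time'],o['position'],o['tool_rot'],o['ft_force'])
cv2.imwrite('pics/w2b.png',cv2.resize(im,(800,600),interpolation=cv2.INTER_CUBIC))
E
```

```text
4.025 [ 0.53769557 -0.08587401  0.28982505] [ 9.98791321e-01 -4.91509602e-02 -9.47903461e-05 -2.67746390e-04] [ 0.57482483  0.76136406 -0.16496278]
```

View pics/w2b.png

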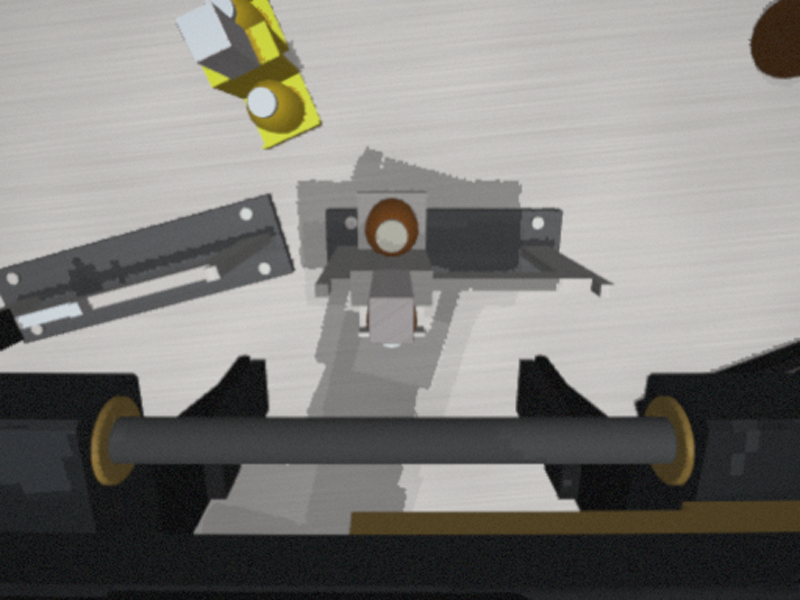

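The block's top is centred at (392,320), exactly under the TCP, and the rail is aligned with the tool. I descend and grip.

>>> jog_arm(motion=[0,0,0.6,0,0,0,-1,0,0,0.6,0,0,0,-1,0,0,0.6,0,0,0,-1,0,0,0.5,0,0,0,-1,0,0,0.3,0,0,0,-1,0,0,0.2,0,0,0,-1,0,0,0,0,0,0,-1,0,0,0,0,0,0,0.3,0,0,0,0,0,0,0.6,0,0,0,0,0,0,1,0,0,0,0,0,0,1,0,0,0,0,0,0,1], grip_force=40)

```text
time: 5.58
position: [0.5382, -0.0856, 0.1776]
tool_rot: [0.999, -0.048, 0.0, 0.0]
ft_force: [0.0, -0.1, -1.0]
grip_width: 0.045
grip_force: 0.0
```

>>> jog_arm(motion=[0,0,0,0,0,0,1,0,0,0,0,0,0,1,0,0,0,0,0,0,1,0,0,0,0,0,0,1])

```text
time: 6.08
position: [0.5382, -0.0855, 0.1775]
tool_rot: [0.999, -0.048, -0.0, -0.0]
ft_force: [-0.2, 0.8, 0.6]
grip_width: 0.0218
grip_force: 40.0
```

>>> jog_arm(motion=[0,0,-0.2,0,0,0,1,0,0,-0.4,0,0,0,1,0,0,-0.5,0,0,0,1,0,0,-0.6,0,0,0,1,0,0,-0.5,0,0,0,1,0,0,-0.4,0,0,0,1,0,0,-0.1,0,0,0,1,0,0,0,0,0,0,1])

```text
time: 7.08
position: [0.5378, -0.0855, 0.2852]
tool_rot: [0.999, -0.048, -0.0, -0.0]
ft_force: [-0.2, 0.5, -4.1]
grip_width: 0.0219
grip_force: 40.0
```

>>> jog_arm(motion=[0,0,0,0,0,-0.61,1,0,0,0,0,0,-0.61,1,0,0,0,0,0,-0.61,1,0,0,0,0,0,-0.61,1,0,0,0,0,0,-0.61,1,0,0,0,0,0,-0.61,1,0.12,-0.45,0,0,0,0,1,0.2,-0.77,0,0,0,0,1,0.2,-0.77,0,0,0,0,1,0.2,-0.77,0,0,0,0,1,0.19,-0.78,0,0,0,0,1,0,0,0,0,0,0,1])

```text
time: 8.57
position: [0.5509, 0.0634, 0.2848]
tool_rot: [0.997, 0.081, -0.001, -0.001]
ft_force: [-0.8, -1.1, -3.5]
grip_width: 0.0219
grip_force: 40.0
```

>>> jog_arm(motion=[0,0,0,0,0,0,1,0,0,0,0,0,0,1])

```text
time: 8.82
position: [0.5516, 0.0596, 0.2853]
tool_rot: [0.997, 0.079, -0.0, 0.0]
ft_force: [0.1, 0.6, -4.3]
grip_width: 0.0218
grip_force: 40.0
```

```bash
python3 - <<'E'
from h import *
import pickle
o=robot.get_obs();im=robot.camera('wrist');pickle.dump(o,open('o3.pkl','wb'));cv2.imwrite('pics/w3.png',im)
print(o['time'],o['position'],o['tool_rot'],o['ft_force'],o['moment'])
cv2.imwrite('pics/w3b.png',cv2.resize(im[:260],(800,406),interpolation=cv2.INTER_CUBIC))
E
```

```text
8.825 [0.55156549 0.0595595  0.28531032] [ 9.96888901e-01  7.88189863e-02 -2.91924083e-04  3.47663488e-05] [ 0.11074962  0.56371584 -4.33464955] [ 0.00810394 -0.02670115 -0.00302046]
```

View pics/w3b.png

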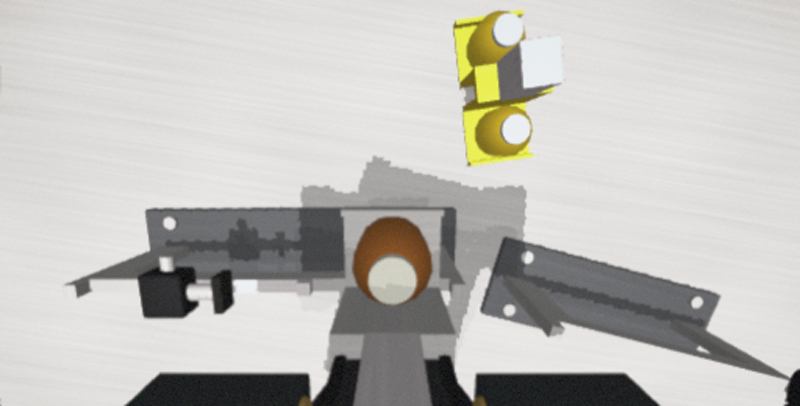

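The carrier hangs level in the gripper. The test rail runs horizontally in the image: the plate's edge goes from (147,210) to (455,208), the lip is at (305,287), the floor spans 232–295, and the pad is at (222,291). I'll measure the rail's lateral offset.

```bash
python3 - <<'E'
from h import *
import pickle
o=pickle.load(open('o3.pkl','rb'));g=cv2.cvtColor(cv2.imread('pics/w3.png'),cv2.COLOR_BGR2GRAY)
for c in (160,170,180,193,197): print('col',c,list(g[172:194,c]))
for r in (182,185): print('row',r,list(g[r,140:212]))
for r in (182,187,192): print('row',r,'from 84',list(g[r,84:155]))
for r in (180,183): print('stop row',r,list(g[r,36:62]))
for c in (44,47,50,54): print('stop col',c,list(g[174:196,c]))
for c in (110,140,170,280): print('plate col',c,list(g[128:140,c]))
E
```

```text
col 160 [np.uint8(106), np.uint8(104), np.uint8(101), np.uint8(97), np.uint8(96), np.uint8(94), np.uint8(122), np.uint8(212), np.uint8(238), np.uint8(240), np.uint8(239), np.uint8(240), np.uint8(240), np.uint8(239), np.uint8(238), np.uint8(237), np.uint8(233), np.uint8(232), np.uint8(231), np.uint8(231), np.uint8(231), np.uint8(233)]
col 170 [np.uint8(114), np.uint8(108), np.uint8(100), np.uint8(97), np.uint8(98), np.uint8(97), np.uint8(111), np.uint8(154), np.uint8(181), np.uint8(182), np.uint8(184), np.uint8(185), np.uint8(184), np.uint8(185), np.uint8(188), np.uint8(216), np.uint8(232), np.uint8(233), np.uint8(233), np.uint8(230), np.uint8(232), np.uint8(231)]
col 180 [np.uint8(107), np.uint8(108), np.uint8(102), np.uint8(96), np.uint8(98), np.uint8(95), np.uint8(110), np.uint8(157), np.uint8(184), np.uint8(184), np.uint8(183), np.uint8(185), np.uint8(185), np.uint8(183), np.uint8(189), np.uint8(216), np.uint8(229), np.uint8(231), np.uint8(232), np.uint8(232), np.uint8(233), np.uint8(231)]
col 193 [np.uint8(87), np.uint8(88), np.uint8(93), np.uint8(93), np.uint8(97), np.uint8(96),
[... 8070 characters left out ...]
 np.uint8(213), np.uint8(142), np.uint8(90), np.uint8(98), np.uint8(107), np.uint8(110), np.uint8(110), np.uint8(146)]
plate col 140 [np.uint8(229), np.uint8(228), np.uint8(229), np.uint8(229), np.uint8(218), np.uint8(164), np.uint8(93), np.uint8(97), np.uint8(109), np.uint8(112), np.uint8(114), np.uint8(112)]
plate col 170 [np.uint8(227), np.uint8(229), np.uint8(227), np.uint8(226), np.uint8(196), np.uint8(115), np.uint8(89), np.uint8(100), np.uint8(113), np.uint8(111), np.uint8(113), np.uint8(114)]
plate col 280 [np.uint8(163), np.uint8(164), np.uint8(165), np.uint8(162), np.uint8(137), np.uint8(108), np.uint8(136), np.uint8(164), np.uint8(178), np.uint8(181), np.uint8(177), np.uint8(181)]
```

```bash
python3 - <<'E'
from h import *
import pickle
from scipy.spatial.transform import Rotation as Ro
o=pickle.load(open('o3.pkl','rb'));R=Ro.from_quat(o['tool_rot']).as_matrix()
print('yaw',np.degrees(np.arctan2(R[1,0],R[0,0])),Ro.from_quat(o['tool_rot']).as_matrix()[:,2])
for k,p,z in [('floor',(170,182.9),.133),('floor2',(180,182.9),.133),('lip',(195,184.9),.141),('lip entry',(197.6,184.9),.141),('pad',(148.5,187),.145),('plateE1',(110,132.9),.006),('plateE2',(280,132.4),.006)]:
    x=plane('wrist',p,z,o);print(k,x.round(4),'tool',(R.T@(x-o['position'])).round(4))
E
```

```text
yaw 9.041368529651063 [-5.76551259e-04 -1.15334695e-04 -9.99999827e-01]
floor [0.5396 0.1367 0.133 ] tool [ 0.0004 -0.078   0.1523]
floor2 [0.5412 0.1272 0.133 ] tool [ 0.0004 -0.0684  0.1523]
lip [0.5437 0.1117 0.141 ] tool [ 0.0005 -0.0527  0.1443]
lip entry [0.5441 0.1093 0.141 ] tool [ 0.0005 -0.0503  0.1443]
pad [0.5361 0.1535 0.145 ] tool [-0.0004 -0.0952  0.1403]
plateE1 [0.5576 0.2473 0.006 ] tool [ 0.0356 -0.1845  0.2793]
plateE2 [0.5929 0.028  0.006 ] tool [0.036  0.0376 0.2793]
```

>>> jog_arm(motion=[0.01,0,0.3,0,0,0,1,0,0,0.4,0,0,0,1,0,0,0.3,0,0,0,1,0,0,0.25,0,0,0,1,0,0,0.25,0,0,0,1,0,0,0,0,0,0,1,0,0,0,0,0,0,1])

```text
time: 9.75
position: [0.5525, 0.0601, 0.2258]
tool_rot: [0.997, 0.079, 0.0, 0.0]
ft_force: [0.3, -0.1, -3.3]
grip_width: 0.0219
grip_force: 40.0
```

>>> jog_arm(motion=[0,0,0.25,0,0,0,1,0,0,0.25,0,0,0,1,0,0,0.25,0,0,0,1,0,0,0.2,0,0,0,1,0,0,0.13,0,0,0,1,0,0,0.05,0,0,0,1,0,0,0,0,0,0,1,0,0,0,0,0,0,1])

```text
time: 10.75
position: [0.5524, 0.06, 0.1807]
tool_rot: [0.997, 0.079, 0.0, 0.0]
ft_force: [0.1, 0.1, -4.3]
grip_width: 0.0216
grip_force: 40.0
```

>>> jog_arm(motion=[0,0,0.02,0,0,0,1,0,0,0.02,0,0,0,1,0,0,0.02,0,0,0,1,0,0,0,0,0,0,1])

```text
time: 11.25
position: [0.5521, 0.0601, 0.1779]
tool_rot: [0.997, 0.079, -0.0, -0.0]
ft_force: [-0.0, 0.7, -4.5]
grip_width: 0.0216
grip_force: 40.0
```

>>> jog_arm(motion=[0,0,0.013,0,0,0,1,0,0,0,0,0,0,1])

```text
time: 11.5
position: [0.5522, 0.0601, 0.1776]
tool_rot: [0.997, 0.079, 0.0, 0.0]
ft_force: [-0.5, 1.0, -2.5]
grip_width: 0.0218
grip_force: 40.0
```

>>> jog_arm(motion=[0,0,0.013,0,0,0,1,0,0,0,0,0,0,1])

```text
time: 11.75
position: [0.5523, 0.0601, 0.1775]
tool_rot: [0.997, 0.079, 0.0, 0.0]
ft_force: [-1.1, -0.3, 2.0]
grip_width: 0.0215
grip_force: 40.0
```

>>> jog_arm(motion=[0,0,-0.125,0,0,0,1,0,0,-0.15,0,0,0,1,0,0,-0.1,0,0,0,1,0,0,0,0,0,0,1,0,-0.2,0,0,0,0,1,0,-0.3,0,0,0,0,1,0,-0.3,0,0,0,0,1,0,-0.3,0,0,0,0,1,0,-0.2,0,0,0,0,1,0,-0.2,0,0,0,0,1,0,0,0,0,0,0,1,0,0,0,0,0,0,1])

```text
time: 13.25
position: [0.5428, 0.1191, 0.1919]
tool_rot: [0.997, 0.079, 0.0, 0.0]
ft_force: [-0.8, -0.6, -4.1]
grip_width: 0.0213
grip_force: 40.0
```

>>> jog_arm(motion=[0,-0.05,0,0,0,0,1,0,-0.05,0,0,0,0,1,0,-0.05,0,0,0,0,1,0,0,0,0,0,0,1,0,0,0,0,0,0,1])

```text
time: 13.88
position: [0.5417, 0.1252, 0.1919]
tool_rot: [0.997, 0.079, 0.0, 0.0]
ft_force: [-0.2, 0.1, -3.0]
grip_width: 0.0218
grip_force: 40.0
```

Clear so far, with 66 mm travelled. I'll feel for the pad in 2 mm steps.

>>> jog_arm(motion=[0,-0.05,0,0,0,0,1,0,-0.05,0,0,0,0,1,0,0,0,0,0,0,1,0,0,0,0,0,0,1])

```text
time: 14.38
position: [0.5411, 0.1292, 0.1919]
tool_rot: [0.997, 0.079, -0.0, 0.0]
ft_force: [-0.3, -0.4, -3.5]
grip_width: 0.0215
grip_force: 40.0
```

>>> jog_arm(motion=[0,-0.05,0,0,0,0,1,0,0,0,0,0,0,1,0,0,0,0,0,0,1])

```text
time: 14.75
position: [0.5407, 0.1312, 0.1919]
tool_rot: [0.997, 0.079, -0.0, -0.0]
ft_force: [-0.3, -0.1, -3.8]
grip_width: 0.0218
grip_force: 40.0
```

>>> jog_arm(motion=[0,-0.05,0,0,0,0,1,0,0,0,0,0,0,1,0,0,0,0,0,0,1])

```text
time: 15.12
position: [0.5405, 0.1328, 0.1919]
tool_rot: [0.997, 0.079, 0.0, 0.0]
ft_force: [-0.3, -2.1, -3.3]
grip_width: 0.0219
grip_force: 40.0
```

>>> jog_arm(motion=[0,-0.05,0,0,0,0,1,0,0,0,0,0,0,1,0,0,0,0,0,0,1])

```text
time: 15.5
position: [0.5402, 0.1349, 0.1919]
tool_rot: [0.997, 0.079, 0.0, 0.0]
ft_force: [0.5, -2.6, -3.9]
grip_width: 0.0216
grip_force: 40.0
```

>>> jog_arm(motion=[0,-0.05,0,0,0,0,1,0,-0.05,0,0,0,0,1,0,-0.05,0,0,0,0,1,0,-0.05,0,0,0,0,1,0,0,0,0,0,0,1,0,0,0,0,0,0,1])

```text
time: 16.25
position: [0.539, 0.1422, 0.192]
tool_rot: [0.997, 0.08, 0.0, 0.001]
ft_force: [0.0, -6.2, -3.5]
grip_width: 0.0213
grip_force: 40.0
```

```bash
python3 - <<'E'
from h import *
o=robot.get_obs();im=robot.camera('wrist');cv2.imwrite('pics/w4.png',im)
print(o['position'],o['tool_rot'],o['ft_force'])
a=robot.camera('scene')[170:250,240:360]
c=np.zeros((600,800,3),np.uint8);c[:300]=cv2.resize(im[100:250,50:450],(800,300));c[300:]=cv2.resize(cv2.resize(a,(450,300),interpolation=cv2.INTER_CUBIC),(450,300)) if 0 else cv2.copyMakeBorder(cv2.resize(a,(450,300),interpolation=cv2.INTER_CUBIC),0,0,0,350,0)
cv2.imwrite('pics/c4.png',c)
E
```

```text
[0.53902213 0.1422011  0.19199009] [9.96823551e-01 7.96358658e-02 4.74034336e-05 9.66663983e-04] [ 2.24656868e-03 -6.16712292e+00 -3.50639680e+00]
```

View pics/c4.png

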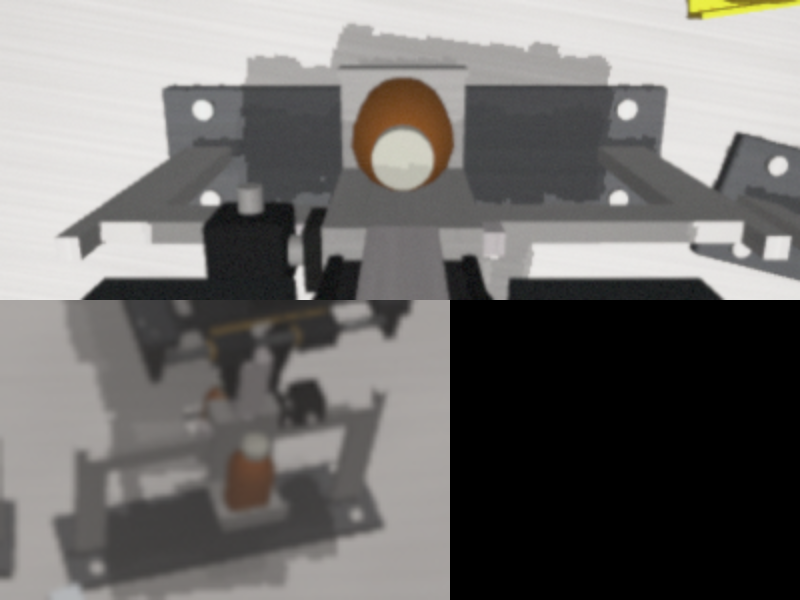

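The carrier's trailing edge is at crop x 484 and the lip spans 484–504, so it is about flush with the lip, and 6.2 N means about 10.6 mm of buffer travel. I add 1.5 mm.

>>> jog_arm(motion=[0,-0.04,0,0,0,0,1,0,0,0,0,0,0,1,0,0,0,0,0,0,1])

```text
time: 16.73
position: [0.5388, 0.1436, 0.192]
tool_rot: [0.997, 0.08, 0.0, 0.001]
ft_force: [-0.2, -6.9, -3.6]
grip_width: 0.0219
grip_force: 40.0
```

>>> jog_arm(motion=[0,0,0.05,0,0,0,1,0,0,0.05,0,0,0,1,0,0,0,0,0,0,1])

```text
time: 17.1
position: [0.5395, 0.1436, 0.1885]
tool_rot: [0.997, 0.08, 0.001, 0.001]
ft_force: [0.8, -6.8, -0.9]
grip_width: 0.0219
grip_force: 40.0
```

>>> jog_arm(motion=[0,0,0.02,0,0,0,1,0,0,0,0,0,0,1])

```text
time: 17.35
position: [0.5396, 0.1436, 0.1879]
tool_rot: [0.997, 0.08, 0.001, 0.001]
ft_force: [0.8, -6.8, 0.4]
grip_width: 0.0217
grip_force: 40.0
```

>>> jog_arm(motion=[0,0,0.025,0,0,0,1,0,0,0,0,0,0,1])

```text
time: 17.6
position: [0.5397, 0.1437, 0.187]
tool_rot: [0.997, 0.08, 0.001, 0.001]
ft_force: [0.5, -6.4, 0.9]
grip_width: 0.0219
grip_force: 40.0
```

>>> jog_arm(motion=[0,0,0.025,0,0,0,1,0,0,0.025,0,0,0,1,0,0,0,0,0,0,1])

```text
time: 17.98
position: [0.5399, 0.1437, 0.185]
tool_rot: [0.997, 0.08, 0.001, 0.001]
ft_force: [0.0, -6.8, -0.3]
grip_width: 0.0217
grip_force: 40.0
```

The force stays constant while it lowers, so this is pad friction and the carrier is past the lip. Continuing down to the floor.

>>> jog_arm(motion=[0,0,0.025,0,0,0,1,0,0,0.025,0,0,0,1,0,0,0.025,0,0,0,1,0,0,0.02,0,0,0,1,0,0,0,0,0,0,1])

```text
time: 18.6
position: [0.54, 0.1437, 0.1813]
tool_rot: [0.997, 0.08, 0.002, 0.001]
ft_force: [0.9, -6.6, 0.5]
grip_width: 0.0218
grip_force: 40.0
```

>>> jog_arm(motion=[0,0,0.015,0,0,0,1,0,0,0,0,0,0,1])

```text
time: 18.85
position: [0.5401, 0.1437, 0.1808]
tool_rot: [0.997, 0.08, 0.002, 0.001]
ft_force: [1.1, -6.9, 0.0]
grip_width: 0.0218
grip_force: 40.0
```

>>> jog_arm(motion=[0,0,0.015,0,0,0,1,0,0,0,0,0,0,1])

```text
time: 19.1
position: [0.5401, 0.1437, 0.1805]
tool_rot: [0.997, 0.08, 0.002, 0.001]
ft_force: [0.1, -7.0, 2.3]
grip_width: 0.022
grip_force: 40.0
```

>>> jog_arm(motion=[0,0,0.015,0,0,0,1,0,0,0,0,0,0,1])

```text
time: 19.35
position: [0.5402, 0.1437, 0.1805]
tool_rot: [0.997, 0.08, 0.002, 0.001]
ft_force: [-1.2, -6.5, 5.8]
grip_width: 0.022
grip_force: 40.0
```

It's on the floor: z is 0.1805 as expected. I ease back until the lip carries the spring load.

>>> jog_arm(motion=[0,0.02,0,0,0,0,1,0,0.02,0,0,0,0,1,0,0,0,0,0,0,1])

```text
time: 19.73
position: [0.5402, 0.1435, 0.1805]
tool_rot: [0.997, 0.079, 0.002, -0.0]
ft_force: [-0.5, -3.1, 5.2]
grip_width: 0.0218
grip_force: 40.0
```

>>> jog_arm(motion=[0,0.015,0,0,0,0,1,0,0,0,0,0,0,1])

```text
time: 19.98
position: [0.5402, 0.1435, 0.1805]
tool_rot: [0.997, 0.079, 0.002, -0.001]
ft_force: [-0.9, -1.1, 5.4]
grip_width: 0.0216
grip_force: 40.0
```

>>> jog_arm(motion=[0,0.006,-0.01,0,0,0,1,0,0,0,0,0,0,1,0,0,0,0,0,0,1], grip_force=10)

```text
time: 20.35
position: [0.5402, 0.1432, 0.1805]
tool_rot: [0.997, 0.079, 0.002, -0.001]
ft_force: [-0.4, -0.5, 7.7]
grip_width: 0.0218
grip_force: 10.0
```

>>> jog_arm(motion=[0,0,0,0,0,0,0.35,0,0,0,0,0,0,0.2,0,0,0,0,0,0,0,0,0,0,0,0,0,0,0,0,0,0,0,0,0])

```text
time: 20.98
position: [0.5389, 0.1422, 0.1787]
tool_rot: [0.997, 0.079, -0.0, -0.0]
ft_force: [1.0, 0.5, 0.2]
grip_width: 0.0429
grip_force: 0.0
```

>>> jog_arm(motion=[0,0,0,0,0,0,-0.6,0,0,0,0,0,0,-0.6,0,0,0,0,0,0,-0.6,0,0,-0.3,0,0,0,-0.6,0,0,-0.5,0,0,0,-0.6,0,0,-0.7,0,0,0,-0.6,0,0,-0.8,0,0,0,-0.6,0,0,-0.8,0,0,0,-0.6,0,0,-0.5,0,0,0,-0.6,0,0,0,0,0,0,-0.6,0,0,0,0,0,0,-0.6])

```text
time: 22.35
position: [0.5384, 0.1421, 0.3224]
tool_rot: [0.997, 0.079, -0.001, -0.0]
ft_force: [-0.3, -0.2, -0.5]
grip_width: 0.0697
grip_force: 0.0
```

```bash
python3 - <<'E'
from h import *
o=robot.get_obs();im=robot.camera('wrist');cv2.imwrite('pics/w5.png',im)
print(o['time'],o['position'],o['ft_force'])
a=robot.camera('scene')[170:250,240:360]
c=np.zeros((600,800,3),np.uint8);c[:300]=cv2.resize(im[80:230,50:450],(800,300));c[300:,:450]=cv2.resize(a,(450,300),interpolation=cv2.INTER_CUBIC)
cv2.imwrite('pics/c5.png',c)
E
```

```text
22.35 [0.53836833 0.14213467 0.32239608] [-0.27229362 -0.16722203 -0.4589852 ]
```

View pics/c5.png

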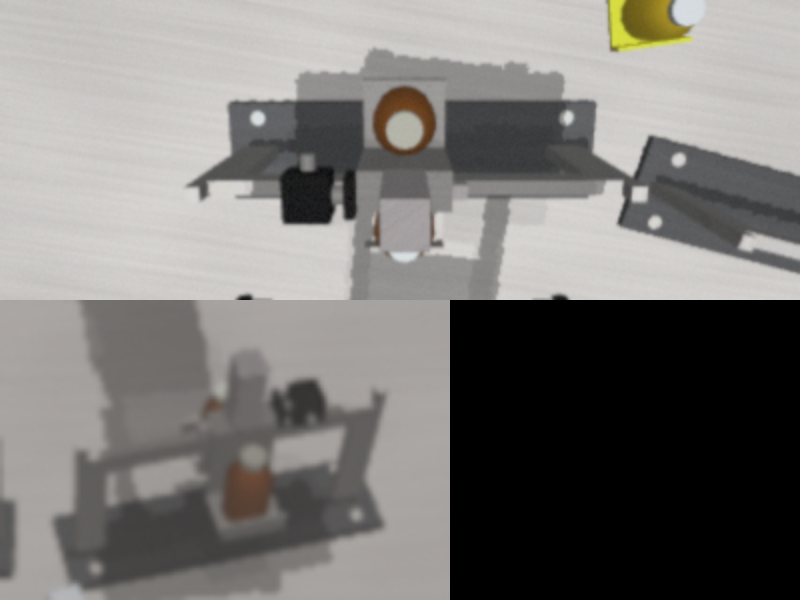

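The carrier sits upright and level between the pad (crop 350,195) and the lip (460,190), and the gripper is clear above it. Handing in.

```bash
python3 -c "
from rig import robot
print(robot.hand_in())"
```

```text
the job is handed in; nothing more can be done
None
```

The carrier is on the test rail, sitting fully down and level between lip and buffer with the gripper clear of it, and the job was handed in at about 22 s; no verdict came back.

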